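# Ready the scale and bring the marked spice to the front

## Task

Get the spice station ready for weighing: press the scale's green key (on), then its yellow key (zero), one key at a time, leaving the blue key alone and the bowl standing on the scale. Then turn the spice carousel until the jar with the green label and the yellow sticker on its lid is lined up with the red pointer on the carousel's foot. Finish while still gripping the carousel's black wing handle, holding the turntable still there; do not let go, and leave the things round about where they are.

Things in the scene. Friction and masses are not known exactly. Their poses are not given: they have to be found in the camera images.
- carousel: fixed foot of the spice carousel, black disc 244 mm across, 14 mm high, standing on the worktop. Origin: centre of its underside, on the vertical turning axis. Its -x axis points to the red pointer, on a tongue that sticks out of the front of the disc to 152 mm from the axis. The foot does not move; it stands left or right of the middle, turned a little either way
- turntable (a joint): angle of the carousel's turntable (wooden disc 230 mm across, top 30 mm above the worktop, with five jars on it) in rad, counterclockwise seen from above; at 0 (or any whole turn) the marked jar is exactly at the red pointer. It turns either way without stops or springs, on a bearing with light friction (about 0.04 N m)
- handle: black wing handle on a steel post in the middle of the turntable, turning with it: an upright bar 64 mm long (its x axis), 14 mm thick (its y axis), 32 mm high (z). Origin: middle of the bar, on the turning axis, 172 mm above the worktop. Its -x axis points to the marked jar. The jars' lids stand 136 mm above the worktop, well below the bar (underside 156 mm). Bar may be gripped from above across its thickness, either way round
- green_jar: the marked spice jar, 45 mm across, 106 mm high, green label, red lid with a round yellow sticker 26 mm across. Origin: centre of its underside, 80 mm from the turning axis, 30 mm above the worktop. Fixed in its place on the turntable. The four other jars (brown-and-red labels, red lids without a yellow sticker) stand every 72 degrees on the same circle
- scale: white kitchen scale, 235 mm (x) by 170 mm (y), top 22 mm above the worktop, fixed. Origin: centre of its underside. The steel platform with the bowl is 35 mm towards its +x axis, the three keys are in a row along its front (-x) edge: green, yellow, blue from left (+y) to right, 48 mm apart
- on_key_top (a point): centre of the top of the green key (on), 26 mm across, 43 mm above the worktop; the point goes down with the key
- zero_key_top (a point): centre of the top of the yellow key (zero), 26 mm across, 43 mm above the worktop
- unit_key_top (a point): centre of the top of the blue key (units), 26 mm across; not to be pressed
- on_key (a joint): travel of the green key in m: 0 up, 0.005 fully down (about 4 N). Spring key, comes up by itself. It counts as pressed beyond 0.0035
- zero_key (a joint): travel of the yellow key in m: 0 up, 0.005 fully down (about 4 N); counts as pressed beyond 0.0035
- unit_key (a joint): travel of the blue key in m: 0 up, 0.005 fully down
- bowl: white bowl with a green band, 115 mm across, 52 mm high, standing loose on the scale's platform, its rim 84 mm above the worktop. Origin: centre of its underside
- tomato: bystander: red tomato, 70 mm, loose. Origin: underside
- stone_jar: bystander: square white stoneware jar, 62 x 62 x 98 mm, loose. Origin: underside
- garlic: bystander: garlic bulb, 53 mm, loose. Origin: underside
- tin: bystander: food tin, 76 mm across, 58 mm high, loose. Origin: underside

How it is judged:
On the way, in this order (a step that is already met when the one before it is completed fails the run):
1. the green key is pressed, alone, before the carousel has been turned (value of joint on_key above 0.0035 m and value of joint each of zero_key, unit_key below 0.002 m and distance of green_jar from where it was at the start of the episode below 0.03 m), for 0.04 s.
2. the green key has come up again and the yellow key is pressed, alone, before the carousel has been turned (value of joint zero_key above 0.0035 m and value of joint each of on_key, unit_key below 0.002 m and distance of green_jar from where it was at the start of the episode below 0.03 m), for 0.04 s.
3. the marked jar is at the pointer while the handle is gripped (y of green_jar in the frame of carousel between -0.012 and 0.012 m and x of green_jar in the frame of carousel below -0.05 m and contact force between the fingers and handle above 3 N), for 0.2 s.
At the end, for the whole second after the job is handed in: Marked jar within 12 mm (8 degrees) sideways of the line from the axis to the red pointer, on the pointer's side; turntable still (under 0.1 rad/s); fingers grip the wing handle with over 3 N; all keys up; bowl upright on the scale, within 30 mm of its start (all of step 3 and velocity of joint turntable between -0.1 and 0.1 rad/s and value of joint each of on_key, zero_key, unit_key below 0.002 m and z of bowl in the frame of scale above 0.025 m and distance of bowl from where it was at the start of the episode below 0.03 m and angle between bowl's own z axis and vertical below 0.15 rad); the arm keeps its last pose, push and grip.
It fails at once if the blue key is pressed (value of joint unit_key above 0.0035 m).
It fails at once if the green and yellow keys are pressed together (value of joint each of on_key, zero_key above 0.0035 m).
It fails at once if the bowl is moved 40 mm or tipped (distance of bowl from where it was at the start of the episode above 0.04 m or angle between bowl's own z axis and vertical above 0.5 rad).
It fails at once if a bystander is moved 40 mm (distance of any of tomato, stone_jar, garlic, tin from where it was at the start of the episode above 0.04 m).
It also fails if it takes over 72 s, if anything falls off the work surface, if the arm or the gripper's body presses on something with over 40 N, if the wrist force passes 120 N, or if a joint passes its speed limit or range.

## Robot

A 7-joint arm with a two-finger parallel gripper is mounted at the origin on a cart in front of the work surface, level with it; the furniture and walls round the work are solid. World frame = base frame: x ahead of the robot, y to its left, z up, the work surface at z = 0. Lengths are in m, angles in rad, forces in N, time in s.
With the tool pointing down it reaches from about 0.375 to 0.925 m from the base axis. Payload 3.1 kg.
Tool frame: the origin (TCP) lies between the finger pads; the fingertips stand 19 mm ahead of it and the grasp point (between the pads) is the TCP; z points along the fingers, y is the line along which they close (so a half turn about z gives the same grasp; the last joint's range is limited). The gripper opens to 85 mm and grips with 20 to 120 N. Pads are 22 mm wide; open, the fingers measure 114 mm over their backs; the gripper's body (76 mm by 85 mm) begins 54 mm behind the grasp point. The pads swing forward as they close: fully open they stand 13 mm farther back than shut.
Start: joints at [1.024, 0.383, 0.044, 1.598, -0.018, 1.161, -0.05], TCP at [0.282, -0.586, 0.25] pointing down, gripper open.
Joint ranges: [-2.61, 2.61], [-0.41, 2.15], [-1.48, 1.57], [0, 2.5], [-1.57, 4.71], [0.05, 1.97], [-2.85, 2.85]. Speed limits (rad/s): [2.79, 2.79, 3.14, 3.14, 3.14, 3.14, 3.14].

## Interface

Orientations are given as a unit quaternion [x, y, z, w].
In Python, from bench import move_ptp, movel, move_j, move_gripper, pause, inverse_kinematics, read_camera, camera_params, MotionError, sign_off, look_for, tip_of, read_time_s, read_qpos, read_joint_vel, read_effort, read_eef_pos, read_tcp_rot, read_ft_force, read_ft_torque, read_finger_gap, read_grasp_force gives the robot as it stands. Calls block until the motion is done:
- move_ptp(position, orientation): joint-space move of the TCP to a pose.
- movel(position, orientation=None, speed=0.15): straight line of the TCP; orientation=None keeps the orientation; speed is the mean speed in m/s.
- move_j(angles): joint-space move.
- move_gripper(opening, effort=None): finger opening in m; effort is the grip in N (None keeps the last); returns when the fingers have stopped.
- pause(seconds).
- inverse_kinematics(position, orientation): joint angles nearest the present ones, or None.
- read_camera(name): name is "side" or "top"; returns the picture (400x640x3 uint8, red, green, blue); there is no depth.
- camera_params(name): a dict with "K" (3x3 intrinsics, pixels), "camera_from_world" (4x4, takes a point from world to camera coordinates). Camera axes: x right, y down, z forward; pixel columns grow to the right and rows downward; lengths in m; the calibration is good to about 2 mm. A picture is of the moment at which its call begins. camera_params takes no time and is no camera call.
A pose or a line that the arm cannot do raises MotionError and nothing moves.
- sign_off(): hands the job in; it is judged then, once.
Trained networks look in the newest picture that a camera, given by its name, has taken for a name from the list of things; names that differ only in an ending like _2 or _b are one class to them, and where a whole thing is asked for, a point or a joint stands for the part that bears it (a point fixed in the world has none). Each returns a list of dicts, best first, with "confidence" (0 to 1); they miss things now and then, are a little off and sometimes report something else, mostly with a low value. They report only what shows in the picture. A call takes as long as a camera call.
- look_for(camera, name): "at" ([column, row] in pixels, amid what is visible of it).
- tip_of(camera, name): "at" ([column, row] in pixels: a listed point, or the origin of a listed thing).
Readings, each from a call of its own:
- read_time_s(): time.
- read_qpos(): joint angles.
- read_joint_vel(): joint speeds.
- read_effort(): joint torques, N m.
- read_eef_pos(): TCP position.
- read_tcp_rot(): TCP orientation.
- read_ft_force(): force on the tool from outside, world axes, zero at the start.
- read_ft_torque(): the same for the moment, N m.
- read_finger_gap(): finger opening in m.
- read_grasp_force(): force on a finger pad.
Only numpy, scipy, OpenCV 4.12 (cv2) and the standard library are available. Lean on these libraries where they do the work, as an engineer would, in place of code of your own. Each camera call takes 0.05 s, during which the arm holds its last target. There are 200 camera calls.

## Working session

There is one attempt and no reset: what is moved stays moved. The work goes in short steps, each a Python script; the robot and the scene stay as the last script left them, time stands still between calls to the robot, and variables do not carry over. Pictures are saved under pics/ and viewed, at most 10 in all, crops included, and the job is handed in when it is done.

```bash
ls; mkdir -p pics
python3 - <<'E'
from bench import *
import cv2,numpy as np
print(read_time_s(),read_eef_pos(),read_tcp_rot())
for c in ("side","top"):
    im=read_camera(c); cv2.imwrite(f"pics/{c}0.png",im[:,:,::-1])
    p=camera_params(c); print(c,np.round(p["K"],1).tolist(),np.round(p["camera_from_world"],3).tolist())
    for n in ["carousel","handle","green_jar","on_key_top","zero_key_top","unit_key_top","scale","bowl","tomato","stone_jar","garlic","tin"]:
        r=tip_of(c,n); print(n,[(np.round(d["at"],1).tolist(),round(d["confidence"],2)) for d in r[:2]])
E
```

```text
pics
0.0 [ 0.28163702 -0.58478557  0.24883847] [ 9.74916873e-01  2.22565170e-01 -3.66081979e-04 -1.30439137e-03]
side [[373.4, 0.0, 320.7], [0.0, 373.4, 198.4], [0.0, 0.0, 1.0]] [[0.998, -0.067, 0.005, -0.5], [-0.035, -0.575, -0.817, 0.118], [0.057, 0.815, -0.576, 1.36], [0.0, 0.0, 0.0, 1.0]]
carousel [([321.5, 200.6], 0.86)]
handle [([328.8, 167.2], 0.67)]
green_jar [([342.2, 196.4], 0.71)]
on_key_top [([342.1, 200.2], 0.24)]
zero_key_top [([301.8, 263.3], 0.6)]
unit_key_top [([305.0, 274.7], 0.47)]
scale [([331.4, 266.5], 0.59)]
bowl [([337.3, 256.1], 0.81), ([331.6, 264.8], 0.56)]
tomato [([298.0, 166.3], 0.68)]
stone_jar [([323.6, 166.4], 0.69)]
garlic [([299.0, 316.5], 0.76)]
tin [([337.7, 310.5], 0.65)]
top [[453.7, 0.0, 323.1], [0.0, 453.7, 202.1], [0.0, 0.0, 1.0]] [[-0.026, -1.0, 0.012, 0.003], [-0.997, 0.025, -0.069, 0.504], [0.068, -0.013, -0.998, 1.385], [0.0, 0.0, 0.0, 1.0]]
carousel [([269.8, 200.1], 0.69)]
handle [([263.2, 190.4], 0.66)]
green_jar [([279.5, 172.4], 0.64)]
on_key_top [([383.0, 230.3], 0.4)]
zero_key_top [([397.6, 225.2], 0.56)]
unit_key_top [([413.6, 220.4], 0.61)]
scale [([388.0, 197.4], 0.87)]
bowl [([387.7, 186.4], 0.6)]
tomato [([187.5, 240.7], 0.79)]
stone_jar [([190.0, 190.1], 0.73)]
garlic []
tin [([444.9, 194.4], 0.56)]
```

Run:
```python
import cv2
a=cv2.imread("pics/top0.png")[120:300,150:490]; b=cv2.imread("pics/side0.png")[130:340,230:420]
cv2.imwrite("pics/top0c.png",cv2.resize(a,(800,424),interpolation=cv2.INTER_CUBIC))
cv2.imwrite("pics/side0c.png",cv2.resize(b,(542,600),interpolation=cv2.INTER_CUBIC))
```

```text
(no output)
```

View pics/top0c.png

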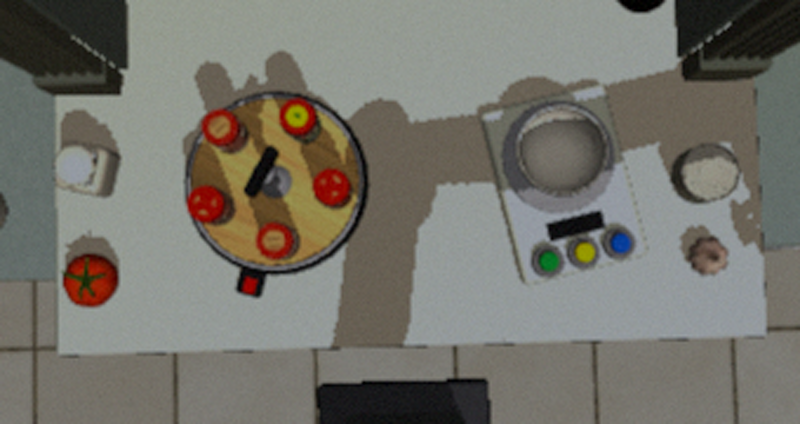

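View pics/side0c.png

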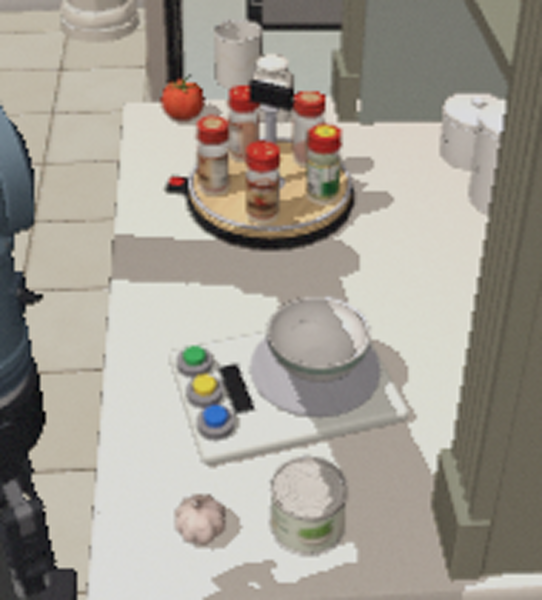

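Top view: green/yellow/blue keys at about (382,231), (399,227) and (413,223). The red pointer is at (256,241), the sticker at (277,169) and the handle at (261,193). The side view shows the same things at (298,255), (302,265), (305,276), (292,194), (343,176) and (325,163). Next I'll segment by colour and triangulate.

```bash
cat > h.py <<'E'
from bench import *
import cv2,numpy as np
R={"green":((45,90,40),(85,255,255)),"yellow":((22,110,90),(36,255,255)),"blue":((100,110,50),(130,255,255)),"red":((172,120,60),(8,255,255)),"black":((0,0,0),(180,255,45))}
def blob(im,col,near,r=9):
    hsv=cv2.cvtColor(im,cv2.COLOR_RGB2HSV); lo,hi=R[col]
    if col=="red": m=cv2.inRange(hsv,(172,120,60),(180,255,255))|cv2.inRange(hsv,(0,120,60),(8,255,255))
    else: m=cv2.inRange(hsv,lo,hi)
    k=np.zeros_like(m); cv2.circle(k,tuple(int(round(v)) for v in near),r,255,-1); m&=k
    v,u=np.nonzero(m); return (np.array([u.mean(),v.mean()]) if len(u) else None),len(u),np.c_[u,v]
def P(c):
    p=camera_params(c); return np.array(p["K"])@np.array(p["camera_from_world"])[:3]
def tri(a,b):
    X=cv2.triangulatePoints(P("top"),P("side"),np.float64(a).reshape(2,1),np.float64(b).reshape(2,1)).ravel(); return X[:3]/X[3]
def onplane(c,px,z):
    M=P(c); H=np.c_[M[:,:2],M[:,2]*z+M[:,3]]; q=np.linalg.solve(H,[*px,1]); return q[:2]/q[2]
E
python3 - <<'E'
from h import *
T,S=read_camera("top"),read_camera("side")
for n,col,a,b,z in [("on","green",(382.5,231),(298,254.6),.043),("zero","yellow",(398.6,227),(301.8,264.8),.043),("unit","blue",(413.5,223),(305.3,276),.043),("pointer","red",(256,241),(292,194.4),.014),("sticker","yellow",(276.6,169.3),(343.4,176.2),.136),("handle","black",(261.3,193.1),(325.2,162.6),.172)]:
    A,B=blob(T,col,a,11 if n=="handle" else 7),blob(S,col,b,10 if n=="handle" else 6)
    if A[0] is None or B[0] is None: print(n,A[1],B[1]); continue
    print(n,A[1],B[1],A[0].round(1),B[0].round(1),"tri",tri(A[0],B[0]).round(4),"top",onplane("top",A[0],z).round(4),"side",onplane("side",B[0],z).round(4))
    if n=="handle":
        w=np.array([onplane("top",p,.188) for p in A[2]]); d=np.linalg.svd(w-w.mean(0))[2][0]; print("bar dir deg",np.degrees(np.arctan2(d[1],d[0])), w.mean(0), np.ptp((w-w.mean(0))@d))
for n,b,z in [("carousel",(269.8,200.1),0)]: print(onplane("top",b,z),onplane("side",(321.5,200.6),z))
E
```

```text
on 59 41 [382.9 230.4] [297.7 254.1] tri [ 0.4127 -0.1886  0.0385] top [ 0.4118 -0.1879] side [ 0.414  -0.1933]
zero 61 47 [398.2 226.9] [301.3 264.2] tri [ 0.4226 -0.2356  0.0393] top [ 0.4214 -0.2349] side [ 0.4244 -0.2392]
unit 61 51 [413.3 222.8] [305.1 275.1] tri [ 0.4335 -0.282   0.039 ] top [ 0.4325 -0.2811] side [ 0.4348 -0.2857]
pointer 41 15 [255.7 240.7] [291.3 193.1] tri [0.3917 0.2008 0.0126] top [0.3905 0.2006] side [0.3935 0.1988]
sticker 59 16 [275.7 168.9] [343.5 175.5] tri [0.5944 0.1236 0.1376] top [0.5938 0.1238] side [0.5961 0.1264]
handle 123 94 [260.7 192.7] [325.  162.9] tri [0.5254 0.163  0.1723] top [0.5238 0.1631] side [0.5279 0.1638]
bar dir deg 151.29299434142743 [0.52232493 0.16106417] 0.05826879954640338
[0.51571506 0.15638201] [0.51520686 0.15758854]
```

```bash
cat >> h.py <<'E'
from scipy.spatial.transform import Rotation as Ro
def down(psi):  # tool down, closing line (tool y) at world heading psi
    y=np.array([np.cos(psi),np.sin(psi),0]); z=np.array([0,0,-1.]); x=np.cross(y,z)
    return Ro.from_matrix(np.c_[x,y,z]).as_quat()
def press(xy,q,z0=.075,fmax=8,zmin=.045):
    movel([*xy,z0],q,speed=.12); f0=np.array(read_ft_force())[2]; z=z0; f=0
    while z>zmin and f<fmax:
        z-=.001; movel([*xy,z],q,speed=.02); f=np.array(read_ft_force())[2]-f0
        if f>1: print(round(z,4),round(f,2))
    pause(.15); print("bottom",np.round(read_eef_pos(),4),read_time_s())
    movel([*xy,.11],q,speed=.12)
E
python3 - <<'E'
from h import *
T=read_camera("top"); L=[]
for a in [(222,128),(298,116),(207,205),(332,187),(274,241)]:
    n=(150+a[0]/2.353,120+a[1]/2.353)
    _,_,w=blob(T,"red",n,9); _,_,y=blob(T,"yellow",n,6) if a[0]==298 else (0,0,np.zeros((0,2)))
    w=np.vstack([w,y]).astype(np.float32); c,r=cv2.minEnclosingCircle(w); X=onplane("top",w.mean(0),.133); L.append(X); print(X.round(4),len(w),round(r,1))
c=np.mean(L,0); print("axis",c.round(4),[np.round([np.hypot(*(x-c)),np.degrees(np.arctan2(*(x-c)[::-1]))],3).tolist() for x in L])
print("now",np.round(read_qpos(),2))
for nm,p,ps in [("on",[.4125,-.190,.11],12.5),("on",[.4125,-.190,.11],192.5),("h",[.5245,.163,.172],61),("h",[.5245,.163,.172],241)]:
    q=inverse_kinematics(p,down(np.radians(ps))); print(nm,ps,None if q is None else np.round(q,2))
E
```

```text
[0.5809 0.2142] 147 8.9
[0.5928 0.1226] 183 8.3
[0.4899 0.2333] 207 8.9
[0.5071 0.0839] 198 8.2
[0.4443 0.1518] 137 8.2
axis [0.523  0.1612] [[0.079, 42.501], [0.08, -28.943], [0.079, 114.663], [0.079, -101.637], [0.079, -173.238]]
now [ 1.02  0.38  0.04  1.6  -0.02  1.16 -0.05]
on 12.5 [ 0.71  0.24 -0.4   2.15  0.13  0.78  0.44]
on 192.5 [ 0.33  0.21  0.01  2.17 -0.    0.76 -2.58]
h 61 [ 0.38  0.43 -0.91  1.88  0.4   1.02  0.37]
h 241 [ 0.15  0.35 -0.61  1.89  0.24  0.98 -2.65]
```

Run:
```python
from h import *
q=down(np.radians(12.5))
move_gripper(0.0,30)
p0=np.array(read_eef_pos()); print(read_finger_gap())
move_ptp([.4125,-.190,.12],q)
print(np.round(read_eef_pos(),4),np.round(read_qpos(),2),read_time_s())
press((.4125,-.190),q)
cv2.imwrite("pics/side1.png",cv2.resize(read_camera("side")[200:300,240:400],(800,500))[:,:,::-1])
print(read_time_s())
```

```text
0.00023552400675065768
[ 0.413  -0.1918  0.1205] [ 0.72  0.22 -0.4   2.14  0.12  0.8   0.46] 3.825
0.061 1.37
0.06 2.4
0.059 2.0
0.058 1.69
0.057 4.05
0.056 7.12
0.055 14.77
bottom [ 0.4127 -0.1901  0.0564] 9.5
10.1583
```

Run:
```python
from h import *
q=down(np.radians(12.5))
press((.4228,-.2365),q)
movel([.4228,-.2365,.30],q,speed=.2)
move_gripper(.085,30)
ps=np.radians(60.7+180)
j=inverse_kinematics([.523,.162,.30],down(ps)); print(np.round(j,2))
move_j(j)
print(np.round(read_eef_pos(),4),np.round(read_qpos(),2),read_time_s())
d=down(ps); j2=np.array(inverse_kinematics([.523,.162,.172],d)); print("grasp",j2.round(2))
print("psi-10",np.round(inverse_kinematics([.523,.162,.172],down(ps-.17)),2))
T,S=read_camera("top"),read_camera("side")
cv2.imwrite("pics/pre.png",np.vstack([cv2.resize(T[150:260,190:350],(436,300)),cv2.resize(S[120:230,240:400],(436,300))])[:,:,::-1])
```

```text
0.06 1.59
0.059 1.5
0.058 1.68
0.057 3.13
0.056 7.05
0.055 13.44
bottom [ 0.423  -0.2366  0.0564] 15.95
[ 0.3   0.23 -0.77  1.76  0.17  1.22 -2.59]
[0.5231 0.1614 0.2999] [ 0.3   0.22 -0.77  1.76  0.17  1.22 -2.59] 21.1583
grasp [ 0.24  0.37 -0.73  1.89  0.29  0.99 -2.69]
psi-10 [ 0.19  0.35 -0.66  1.89  0.26  0.98 -2.84]
```

View pics/pre.png

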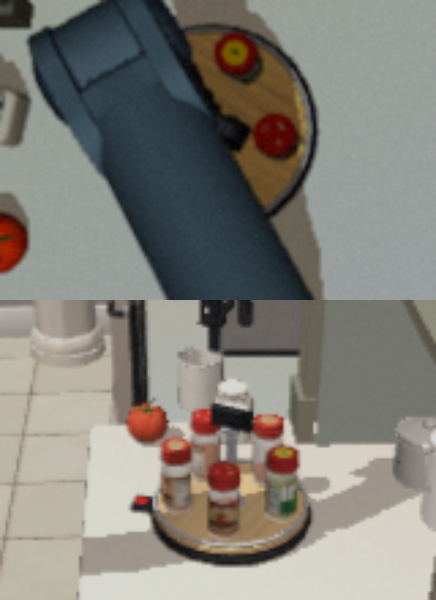

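The pre-grasp pictures show that nothing has moved: sticker at the right rear, handle clear below the gripper. q7 rises with counterclockwise heading, so I'll flip the wrist half a turn first. Then the 167° clockwise turn fits within the joint range.

Run:
```python
from h import *
j=np.array(read_qpos()); j[6]+=np.pi; move_j(j)
print(np.round(read_eef_pos(),4),Ro.from_quat(read_tcp_rot()).as_matrix()[:2,1].round(3),np.round(read_qpos(),2))
d=down(np.radians(60.7)); print(np.round(inverse_kinematics([.523,.162,.172],d),2))
f0=np.array(read_ft_force())
movel([.523,.162,.20],d,speed=.15); movel([.523,.162,.172],d,speed=.06)
print("df",(np.array(read_ft_force())-f0).round(1),np.round(read_eef_pos(),4))
move_gripper(0.0,50)
print(read_finger_gap(),read_grasp_force(),(np.array(read_ft_force())-f0).round(1),np.round(read_ft_torque(),2),np.round(read_qpos(),3),np.round(read_eef_pos(),4),read_time_s())
```

```text
[0.5232 0.1614 0.2999] [0.49  0.872] [ 0.3   0.22 -0.77  1.76  0.17  1.22  0.55]
[ 0.24  0.37 -0.73  1.89  0.29  0.99  0.45]
df [-0.1 -0.5 -1.3] [0.5228 0.162  0.1716]
0.0211671443324653 48.91155302524567 [2.2 1.4 0.1] [ 0.83 -0.46  0.05] [ 0.242  0.369 -0.726  1.886  0.289  0.989  0.45 ] [0.5241 0.1637 0.1729] 25.975
```

Gap 21 mm for a 14 mm bar, so I'll check the grip before turning.

Run:
```python
from h import *
pause(.3)
print(read_finger_gap(),read_grasp_force(),read_time_s(),np.round(Ro.from_quat(read_tcp_rot()).as_matrix()[:,1],3))
T,S=read_camera("top"),read_camera("side")
cv2.imwrite("pics/grip.png",np.vstack([cv2.resize(T[150:250,190:350],(480,300),interpolation=2),cv2.resize(S[130:205,280:400],(480,300),interpolation=2)])[:,:,::-1])
for c,I in (("top",T),("side",S)): print(c,[d for d in tip_of(c,"green_jar")[:1]])
A,B=blob(T,"yellow",(276,169),7)[0],blob(S,"yellow",(343.4,175.5),6)[0]; print(A,B)
```

```text
0.02163381782294069 49.050992131233215 26.275 [0.489 0.872 0.004]
top [{'at': [281.2, 175.2], 'confidence': 0.81}]
side [{'at': [341.9, 197.4], 'confidence': 0.6}]
[275.58536585 169.04878049] [343.75       175.58333333]
```

View pics/grip.png

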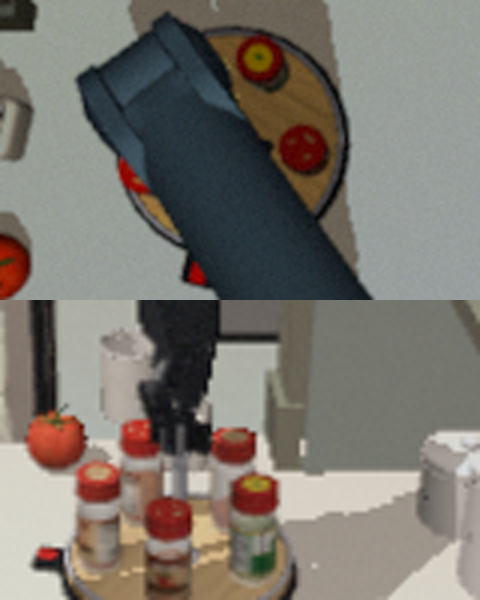

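The grip sits on the bar and the jar has not moved (sticker still at about (276,169)). I'll turn in stages and check as I go.

Run:
```python
from h import *
f0=np.array(read_ft_force()); j=np.array(read_qpos()); s=j[6]
for k in range(1,9):
    j[6]=s-np.radians(167.1)*k/8; move_j(j)
    F=np.array(read_ft_force()); print(k,round(read_finger_gap(),4),round(read_grasp_force(),1),F.round(1),round(read_ft_torque()[2],2),read_time_s())
    if np.linalg.norm(F)>40: print("stop"); break
pause(.3)
print(np.round(read_eef_pos(),4),Ro.from_quat(read_tcp_rot()).as_matrix()[:,1].round(3),np.round(read_qpos(),2))
T,S=read_camera("top"),read_camera("side")
cv2.imwrite("pics/turned.png",np.vstack([cv2.resize(T[150:250,190:350],(480,300),interpolation=2),cv2.resize(S[130:230,240:400],(480,300),interpolation=2)])[:,:,::-1])
for c in ("top","side"): print(c,[d for d in tip_of(c,"green_jar")[:1]])
```

```text
1 0.0211 49.0 [ 3.2  3.8 -0.5] -0.04 26.9167
2 0.0213 49.0 [ 4.2  4.  -0.7] -0.02 27.3583
3 0.021 49.0 [ 4.3  4.1 -2.9] -0.02 27.8
4 0.021 49.1 [ 5.   4.2 -3.4] -0.03 28.2417
5 0.0209 49.1 [ 6.3  3.9 -3.5] 0.02 28.6833
6 0.0212 49.1 [ 6.6  4.3 -3.4] -0.05 29.125
7 0.0209 49.1 [ 6.   4.3 -2.4] -0.07 29.5667
8 0.0212 49.2 [ 5.6  2.8 -2.8] -0.01 30.0083
[0.5262 0.1628 0.1731] [-0.281 -0.96  -0.005] [ 0.24  0.37 -0.72  1.89  0.29  0.99 -2.46]
top []
side [{'at': [300.8, 318.0], 'confidence': 0.62}]
```

View pics/turned.png

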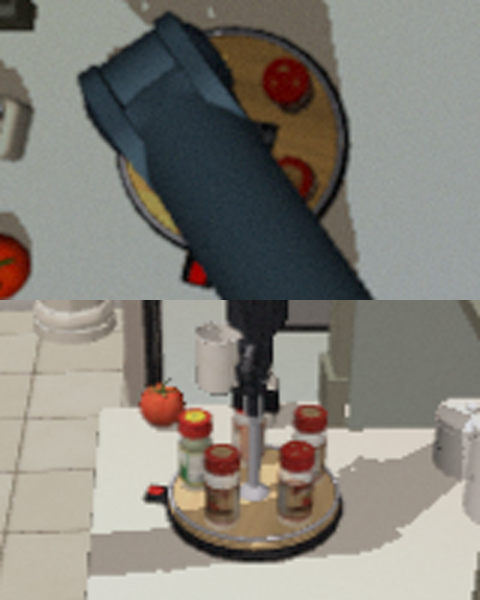

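The sticker shows in the side view at about (306,169), near the pointer at (292,194). Next I'll measure the remaining error using the sticker and the visible lids.

Run:
```python
from h import *
T,S=read_camera("top"),read_camera("side")
ax=np.array([.523,.162]); A,n,_=blob(S,"yellow",(305.7,169),6)
X=onplane("side",A,.136); print("sticker",A,n,X.round(4), "raw deg",np.degrees(np.arctan2(*(X-ax)[::-1])))
print("start sticker by side: (.5961,.1264) -> bias",(.5961-.5928,.1264-.1228))
for c,z0 in (((286,82),0),):
    n=(190+c[0]/3,150+c[1]/3); w=blob(T,"red",n,9)[2]; X=onplane("top",w.mean(0),.133); print("lid",len(w),X.round(4),np.hypot(*(X-ax)),np.degrees(np.arctan2(*(X-ax)[::-1])))
for nm,px in (("ptr",(255.7,240.7)),):
    p=onplane("top",px,.014); print("pointer deg",np.degrees(np.arctan2(*(p-ax)[::-1])))
print(blob(T,"red",(255.7,240.7),7)[:2],blob(S,"red",(291.3,193.1),6)[:2])
# rim of turntable foot as an independent axis check: carousel origin by network
for c in ("top","side"): print([onplane(c,d["at"],0).round(4) for d in tip_of(c,"carousel")[:1]])
```

```text
sticker [304.6 168.2] 15 [0.4503 0.1895] raw deg 159.3037435303087
start sticker by side: (.5961,.1264) -> bias (0.0032999999999999696, 0.003600000000000006)
lid 173 [0.5725 0.0987] 0.08029474006143375 -51.97585176825786
pointer deg 163.79340350254657
(array([255.30555556, 241.05555556]), 36) (array([291.5, 193. ]), 16)
[array([0.5205, 0.1588])]
[array([0.5146, 0.1548])]
```

The lid puts the jar at 164.0° and the bias-corrected sticker at 162.5°, against 163.8° for the pointer. That is well within the 8° tolerance, so I'm handing in.

Run:
```python
from h import *
print(read_grasp_force(),np.abs(read_joint_vel()).max(),read_time_s()); print(sign_off())
```

```text
49.212892055511475 0.0029467079341286523 30.7083
the job is handed in; nothing more can be done
None
```

I pressed the green key and then the yellow one, and turned the marked jar to within about 1.5° of the red pointer. I handed the job in at 30.7 s with the handle still gripped at 49 N; no verdict came back.

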